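# Snap the vial caddy's spring hook onto the bench anchor

### The arm

A 6-joint arm with a two-finger parallel gripper is mounted at the origin on a cart in front of the work surface, level with it; the furniture and walls round the work are solid. World frame = base frame: x ahead of the robot, y to its left, z up, the work surface at z = 0. Lengths are in m, angles in rad, forces in N, time in s.
With the tool pointing down it reaches from about 0.4 to 0.925 m from the base axis. Payload 12.5 kg.
Tool frame: the origin (TCP) lies where the fingers leave the gripper's body, on its centre line; the fingertips stand 78 mm ahead of it and the grasp point (between the pads) lies 59 mm ahead of it; z points along the fingers, y is the line along which they close (so a half turn about z gives the same grasp; the last joint's range is limited). The gripper opens to 95 mm and grips with 3 to 60 N. Pads are 20 mm wide; open, the fingers measure 119 mm over their backs; the gripper's body (75 mm by 180 mm) begins 59 mm behind the grasp point.
Start: joints at [-1.371, 0.491, 1.559, -0, 1.092, -0.106], TCP at [0.188, -0.596, 0.292] pointing down, gripper open.
Joint ranges: [-3.1, 3.1], [-0.84, 2.19], [0.05, 2.79], [-1.13, 4.28], [0.06, 2.93], [-2.69, 2.69]. Speed limits (rad/s): [2.22, 2.22, 2.79, 3.14, 3.14, 3.14].

### API

Orientations are given as a rotation vector (axis times angle).
In Python, from cell import telemetry, viewer, r gives the robot as it stands.
- The arm moves only by the shell command python3 -m jog 'ROWS' [OPENING] [FORCE]. ROWS is JSON, a list of rows, each an object of numbers: "x", "y", "z": the shift along the tool's x, y, z scaled (see below); "ax", "ay", "az": the turn, a rotation vector about the tool's x, y, z scaled (see below). In form: [{"x": .., "y": .., "z": .., "ax": .., "ay": .., "az": ..}, ...]. A call has exactly 8 rows; each row shifts and turns the commanded pose from where the row before left it, along the tool's axes as they then stand; what a row does not reach is not made up. The controller multiplies each number of a shift by 500 mm and each number of a turn by 60 degrees. A row lasts 1/10 s, in which the tool goes at most 50 mm and 8.59 degrees, less where a joint would pass 70% of its speed; a pose out of reach is approached as far as the arm can. A call with a number of a shift or a turn outside -1 to 1 is refused whole. A call with a gripper value outside its range is refused whole. OPENING is the closure, from -1 (fully open) to 1 (shut), so that 0 is half open, set as the call begins (- or left out, the last holds). The fingers move at their own pace and stop on an object; FORCE is the grip in N (left out, the last holds). Time passes only in rows, so rows that do not move let the fingers close, or fill a call up. It gives the time, the measured TCP pose, the force, the opening and the grip force at its end, in the units of the state.
- telemetry.observe(): the state, without advancing time (a new reading comes with each control period).
- viewer.read_camera(name): name is "scene" or "top" or "wrist"; returns a dict with "image" (400x640x3 uint8, red, green, blue), "camera_matrix" (3x3 intrinsics, pixels), "position" and "rotation" of the camera in the world. Camera axes: x right, y up, looking along -z (the intrinsics and any distortion apply to the point x, -y, -z); pixel columns grow to the right and rows downward; lengths in m; the calibration is good to about 2 mm. A picture is of the moment at which its call begins. There is no depth.
- r.finish_job(): hands the job in; it is judged then, once.
The state is a dict: "t": time; "joints": joint angles; "joint_velocities": joint speeds; "joint_efforts": joint torques, N m; "ee_pos": TCP position; "eef_rot": TCP orientation; "ft_force": force on the tool from outside, world axes, zero at the start; "wrist_torque": the same for the moment, N m; "opening": finger opening in m; "grasp_force": force on a finger pad.
Only numpy, scipy, OpenCV 4.12 (cv2) and the standard library are available. Lean on these libraries where they do the work, as an engineer would, in place of code of your own. Each camera call takes 0.05 s, during which the arm holds its last target. There are 200 camera calls.

### The job

Gently push the lime vial caddy that carries the steel spring hook across the worktop so that the hook on its far side runs onto the steel anchor bar, until the bar is inside the hook and the red gate has flicked fully shut behind it; do not ram it. Leave the caddy flat on the worktop with its vials standing in it, and do not disturb the loose bottles and the roll of tape around it.

Things in the scene. Friction and masses are not known exactly. Their poses are not given: they have to be found in the camera images.
- caddy: lime-green open tray, 115 (its x) by 150 (y) by 43 mm tall, left of the photometer, 0.5 to 0.9 kg with its vials, slides under 1.5 to 5 N. Origin: centre of its underside, z up; +x points out of the wall with the hook, towards the anchor. The -x wall is plain and free for pushing. Grey insert with six wells; vials stand up to 65 mm above the worktop. A plain tray like it, no hook, stands far right
- hook_nose (a point): lower tip of the snap hook's nose, 113 mm ahead of the caddy's origin, 39 mm up; axes as the caddy's. The hook, steel, 16 mm wide, is on the middle of the caddy's +x wall: lower jaw 4 to 15 mm, upper jaw 44 to 50 mm above the worktop, mouth facing +x, front 115.5 mm from the origin. With the caddy flat the jaws pass over and under the bar without touching
- push_face (a point): middle of the outside of the caddy's plain -x wall, 20 mm above the worktop, 57.5 mm behind the caddy's origin; axes as the caddy's. Flat over 140 mm of width, from the worktop to 43 mm up; two fingertips spread along it square the caddy up, and tips pushing up to about 25 degrees aslant stick to it and carry it sideways
- hook_seat (a point): point in the hook where the bar's axis lies when hooked: 72 mm ahead of the caddy's origin, 30 mm up, axes as the caddy's. Bring it to the bar, to within about 4 mm. The gate flicks shut once it has come within about 10 mm short of the bar; 6 mm past the bar the bar meets the hook's mounting plate, a hard stop
- gate (a joint): red wire gate across the hook's mouth, hinged on the lower jaw 106.5 mm ahead of the caddy's origin, 12.5 mm up, standing 28 mm up to the nose. 0 rad = shut, grows to about 1.1 as the bar folds it inwards and down; a spring shuts it (0.04 N m shut, 0.09 folded), so pushing takes 5 to 10 N in all against it. Springs back to 0 once the bar has passed its tip
- anchor: steel staple fixed to the worktop: 8 mm round bar along its y, axis 30 mm up, 64 mm clear between two posts (y = +-36 mm) on 6 mm high plates that reach 5 mm before and 37 mm behind the bar. Origin on the worktop under the bar's middle, z up; its x is the way to push the caddy, away from the robot. Hook and bar may be off by 18 mm along the bar and 0.2 rad in yaw
- bar_mid (a point): middle of the anchor's bar, on its axis, 30 mm above the worktop; axes as the anchor's
- vial_a: sample vial, blue cap, 27 mm diameter, 55 mm tall, standing loosely in a round well of the caddy's insert; origin at the centre of its underside, z up its axis; its well is at x -26, y +44 mm in the caddy
- vial_b: sample vial, white cap, 25 mm diameter, 61 mm tall, standing loosely in a round well of the caddy's insert; origin at the centre of its underside, z up its axis; its well is at x +26, y 0 mm in the caddy
- vial_c: sample vial, blue cap, 27 mm diameter, 61 mm tall, standing loosely in a round well of the caddy's insert; origin at the centre of its underside, z up its axis; its well is at x -26, y -44 mm in the caddy
- amber_bottle: bystander: amber bottle with a light blue cap, 60 mm diameter, 121 mm tall; origin at the centre of its underside
- reagent_bottle: bystander: white bottle with a grey-white cap, 66 mm diameter, 137 mm tall; origin at the centre of its underside
- label_tape: bystander: roll of yellow tape lying flat, 76 mm diameter, 19 mm high; origin at the centre of its underside

How it is judged:
By the outcome, as a careful person would: the job done as asked, in the order asked, and still so for the second after the job is handed in, with the robot touching nothing.
It also fails if it takes over 37 s, if anything falls off the work surface, if the arm or the gripper's body presses on something with over 40 N, if the wrist force passes 120 N, or if a joint passes its speed limit or range.

## Working session

There is one attempt and no reset: what is moved stays moved. The work goes in short steps, Python scripts to look and compute and a shell command to move; the robot and the scene stay as the last step left them, time stands still between calls to the robot, and variables do not carry over. Pictures are saved under pics/ and viewed, at most 10 in all, crops included, and the job is handed in when it is done.

```bash
mkdir -p pics; ls
cat > h.py <<'E'
import numpy as np,cv2
from cell import telemetry,viewer,r
def shot(n,f):
    c=viewer.read_camera(n); cv2.imwrite(f'pics/{f}.png',c['image'][:,:,::-1]); np.savez(f'pics/{f}.npz',K=c['camera_matrix'],p=c['position'],R=c['rotation']); print({k:v for k,v in c.items() if k!='image'}); return c
def w(f,u,v,z):
    d=np.load(f'pics/{f}.npz'); k=np.linalg.inv(d['K'])@[u,v,1]; k=d['R']@np.array([k[0],-k[1],-k[2]]); s=(z-d['p'][2])/k[2]; return d['p']+s*k
E
python3 - <<'E'
from h import *
shot('top','t0');shot('scene','s0');print(telemetry.observe())
E
```

```text
pics
{'camera_matrix': array([[415.65690982,   0.        , 312.96291621],
       [  0.        , 415.65690982, 197.20817185],
       [  0.        ,   0.        ,   1.        ]]), 'position': array([0.44762964, 0.23726669, 1.47665467]), 'rotation': array([ 0.03092464, -0.05715754, -1.59346351])}
{'camera_matrix': array([[422.49014813,   0.        , 319.71851043],
       [  0.        , 422.49014813, 194.24556913],
       [  0.        ,   0.        ,   1.        ]]), 'position': array([0.16598217, 0.92634238, 1.01580369]), 'rotation': array([ 0.2164533 , -0.89732298, -2.50241867])}
{'t': 0.1, 'joints': array([-1.37059860e+00,  4.91533525e-01,  1.55939390e+00, -8.66091967e-06,
        1.09168670e+00, -1.05602895e-01]), 'joint_velocities': array([ 0.00044129, -0.00225933, -0.00084116,  0.00109787,  0.00061207,
        0.00073159]), 'joint_efforts': array([ 2.32417035e-03, -6.13625550e+01, -2.58605897e+01,  6.94131874e-02,
        4.70574468e-02, -5.34573303e-05]), 'ee_pos': array([ 0.18815206, -0.59586538,  0.29169701]), 'eef_rot': array([-3.10393224e+00, -4.78331886e-01,  8.78894709e-05]), 'ft_force': array([-0.54958107,  0.09583991,  0.06454132]), 'wrist_torque': array([-0.0335798 ,  0.02871647,  0.03337053]), 'grasp_force': 0.0, 'opening': 0.09526497911617142}
```

```bash
sed -i "s/d=np.load(f'pics\/{f}.npz');/d=dict(np.load(f'pics\/{f}.npz')); d['R']=cv2.Rodrigues(d['R'])[0];/; s/; print({k:v.*; return c/; return c/" h.py; python3 -c "
import cv2;from h import *
i=cv2.imread('pics/t0.png');cv2.imwrite('pics/t0b.png',cv2.resize(i,(800,500)))"
```

```text
(no output)
```

View pics/t0.png

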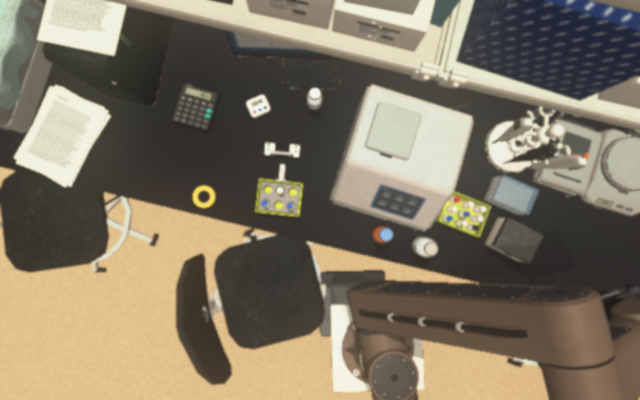

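View pics/s0.png

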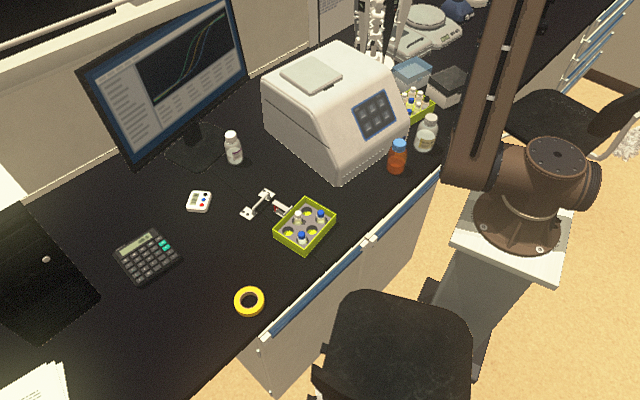

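The top view shows the caddy at about (279,197), the hook at (282,171), the anchor at (282,150), the tape at (204,196), and the bottles at (383,234) and (425,247). The gap to the photometer is on the right. I'll enlarge both views.

```bash
python3 -c "
import cv2,numpy as np
i=cv2.imread('pics/t0.png')[130:230,240:320];i=cv2.resize(i,None,fx=6,fy=6,interpolation=2)
j=cv2.imread('pics/s0.png')[180:260,235:345];j=cv2.resize(j,None,fx=7,fy=7,interpolation=2)
cv2.imwrite('pics/c1.png',i);cv2.imwrite('pics/c2.png',j)"
```

```text
(no output)
```

View pics/c1.png

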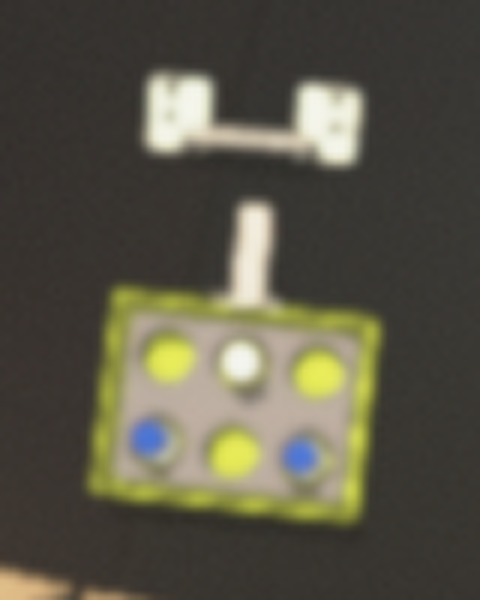

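View pics/c2.png

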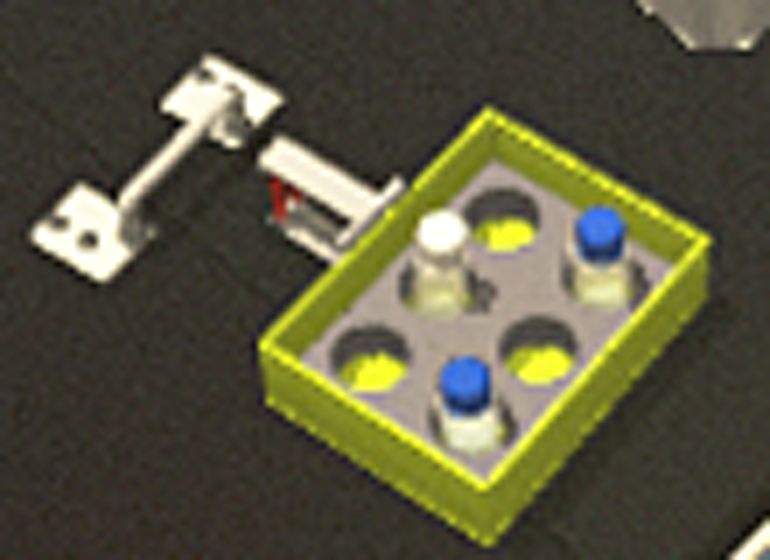

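Run:
```python
from h import *
np.set_printoptions(precision=4,suppress=True)
T=lambda u,v,z:w('t0',240+(u+.5)/6-.5,130+(v+.5)/6-.5,z)[:2]
S=lambda u,v,z:w('s0',235+(u+.5)/7-.5,180+(v+.5)/7-.5,z)[:2]
def cad(n,c):  # FL FR BR BL
    c=np.array(c);m=c.mean(0);x=(c[0]+c[1]-c[2]-c[3])/2;y=(c[0]+c[3]-c[1]-c[2])/2
    print(n,'caddy',m,'len',np.linalg.norm(x),np.linalg.norm(y),'yaw',np.arctan2(x[1],x[0]),np.arctan2(-y[0],y[1]))
def bar(n,a,b): a=np.array(a);b=np.array(b);d=a-b;print(n,'bar',(a+b)/2,np.linalg.norm(d),'yaw',np.arctan2(-d[0],d[1]))
cad('T',[T(115,290,.043),T(380,318,.043),T(358,522,.043),T(92,492,.043)])
cad('S',[S(262,345,.043),S(488,108,.043),S(710,240,.043),S(487,488,.043)])
bar('T',T(190,133,.034),T(310,146,.034)); bar('S',S(125,200,.032),S(224,106,.032))
print('plates T',T(180,113,.006),T(329,124,.006),'S',S(100,240,.006))
print('nose top',T(255,203,.05),S(270,150,.05))
for n,u,v,z,rr in(('amber',383,234,.12,0),('white',425,247,.137,0),('tape',204,196,.019,0)):print(n,w('t0',u,v,z))
for n,u,v,z in(('amber',400,144,.121),('tape',249,301,.019)):print(n,w('s0',u,v,z))
```

```text
T caddy [0.5305 0.3297] len 0.11759304920111976 0.15347773509281049 yaw -0.12917100047138674 -0.1317439757877906
S caddy [0.5311 0.3301] len 0.11393059356321515 0.14935901895425613 yaw -0.13308159130205854 -0.1277547400514255
T bar [0.6858 0.3194] 0.07021869073078213 yaw -0.12981549828274516
S bar [0.6869 0.3257] 0.06318086897747559 yaw -0.1300716365707894
plates T [0.7072 0.3622] [0.6987 0.2739] S [0.702  0.3649]
nose top [0.6463 0.3163] [0.6437 0.3165]
amber [ 0.3979 -0.0118  0.12  ]
white [ 0.3536 -0.1429  0.137 ]
tape [0.5418 0.5931 0.019 ]
amber [ 0.3917 -0.0127  0.121 ]
tape [0.538  0.5979 0.019 ]
```

Run:
```python
from h import *
print('base front-left',w('s0',340,181,0),'rear-left',w('s0',266,112,0),'base front-right? ',w('s0',405,140,0))
for z in (0,.1,.2,.3): print(z,w('t0',333,206,z)[:2],w('t0',434,226,z)[:2],w('t0',370,87,z)[:2])
print('edge',w('t0',270,226,0),w('t0',350,244,0))
```

```text
base front-left [0.52633087 0.1124865  0.        ] rear-left [ 0.91806572 -0.05552753  0.        ] base front-right?  [ 0.41447056 -0.16693522  0.        ]
0 [0.49704123 0.14117439] [ 0.41751206 -0.21687928] [ 0.92480903 -0.00420919]
0.1 [0.49369504 0.14768182] [ 0.41955164 -0.18612422] [0.89249414 0.01214371]
0.2 [0.49034886 0.15418926] [ 0.42159122 -0.15536917] [0.86017924 0.02849661]
0.3 [0.48700268 0.16069669] [ 0.4236308  -0.12461411] [0.82786435 0.04484951]
edge [0.43140133 0.36613631 0.        ] [0.36107678 0.08447623 0.        ]
```

```bash
python3 -m jog '[{"x":0.056,"y":-0.060,"z":-0.025},{"x":0.056,"y":-0.060,"z":-0.025},{"x":0.056,"y":-0.060,"z":-0.025},{"x":0.056,"y":-0.060,"z":-0.025},{"x":0.056,"y":-0.060,"z":-0.025},{"x":0.056,"y":-0.060,"z":-0.025},{"x":0.056,"y":-0.060,"z":-0.025},{"x":0.056,"y":-0.060,"z":-0.025}]' -1; python3 -m jog '[{"x":0.056,"y":-0.060,"z":-0.025},{"x":0.056,"y":-0.060,"z":-0.025},{"x":0.056,"y":-0.060,"z":-0.025},{"x":0.056,"y":-0.060,"z":-0.025},{"x":0.03,"y":-0.076},{"x":0.03,"y":-0.076},{"x":0.03,"y":-0.076},{"x":0.03,"y":-0.076}]'
```

```text
schema error: expected keys x, y, z, ax, ay, az
schema error: expected keys x, y, z, ax, ay, az
```

```bash
python3 -m jog '[{"x":0.056,"y":-0.060,"z":-0.025,"ax":0,"ay":0,"az":0},{"x":0.056,"y":-0.060,"z":-0.025,"ax":0,"ay":0,"az":0},{"x":0.056,"y":-0.060,"z":-0.025,"ax":0,"ay":0,"az":0},{"x":0.056,"y":-0.060,"z":-0.025,"ax":0,"ay":0,"az":0},{"x":0.056,"y":-0.060,"z":-0.025,"ax":0,"ay":0,"az":0},{"x":0.056,"y":-0.060,"z":-0.025,"ax":0,"ay":0,"az":0},{"x":0.056,"y":-0.060,"z":-0.025,"ax":0,"ay":0,"az":0},{"x":0.056,"y":-0.060,"z":-0.025,"ax":0,"ay":0,"az":0}]' -1; python3 -m jog '[{"x":0.056,"y":-0.060,"z":-0.025,"ax":0,"ay":0,"az":0},{"x":0.056,"y":-0.060,"z":-0.025,"ax":0,"ay":0,"az":0},{"x":0.056,"y":-0.060,"z":-0.025,"ax":0,"ay":0,"az":0},{"x":0.056,"y":-0.060,"z":-0.025,"ax":0,"ay":0,"az":0},{"x":0.03,"y":-0.076,"z":0,"ax":0,"ay":0,"az":0},{"x":0.03,"y":-0.076,"z":0,"ax":0,"ay":0,"az":0},{"x":0.03,"y":-0.076,"z":0,"ax":0,"ay":0,"az":0},{"x":0.03,"y":-0.076,"z":0,"ax":0,"ay":0,"az":0}]'
```

```text
t: 0.9
ee_pos: [0.3298, -0.2981, 0.3926]
eef_rot: [-3.105, -0.478, 0.0]
ft_force: [0.6, 0.3, -0.1]
opening: 0.095
grasp_force: 0.0
t: 1.7
ee_pos: [0.4113, 0.0131, 0.4422]
eef_rot: [3.105, 0.478, -0.0]
ft_force: [1.3, -1.2, 0.1]
opening: 0.095
grasp_force: 0.0
```

```bash
python3 -m jog '[{"x":0.03,"y":-0.077,"z":0,"ax":0,"ay":0,"az":0},{"x":0.03,"y":-0.077,"z":0,"ax":0,"ay":0,"az":0},{"x":0.03,"y":-0.077,"z":0,"ax":0,"ay":0,"az":0},{"x":0.03,"y":-0.077,"z":0,"ax":0,"ay":0,"az":0},{"x":0.03,"y":-0.077,"z":0,"ax":0,"ay":0,"az":0},{"x":0.03,"y":-0.077,"z":0,"ax":0,"ay":0,"az":0},{"x":0.03,"y":-0.077,"z":0,"ax":0,"ay":0,"az":0},{"x":0.03,"y":-0.077,"z":0,"ax":0,"ay":0,"az":0}]'; python3 -m jog '[{"x":0,"y":0,"z":0.06,"ax":0,"ay":0,"az":0.104},{"x":0,"y":0,"z":0.06,"ax":0,"ay":0,"az":0.104},{"x":0,"y":0,"z":0.06,"ax":0,"ay":0,"az":0.104},{"x":0,"y":0,"z":0.06,"ax":0,"ay":0,"az":0.104},{"x":0,"y":0,"z":0.06,"ax":0,"ay":0,"az":0},{"x":0,"y":0,"z":0.06,"ax":0,"ay":0,"az":0},{"x":0,"y":0,"z":0.04,"ax":0,"ay":0,"az":0},{"x":0,"y":0,"z":0,"ax":0,"ay":0,"az":0}]'
python3 - <<'E'
from h import *
i=shot('wrist','w1')['image'];j=shot('top','t1')['image'][130:250,230:390]
cv2.imwrite('pics/w1t.png',cv2.resize(j,None,fx=5,fy=5,interpolation=2)[:,:,::-1])
E
```

```text
t: 2.5
ee_pos: [0.4331, 0.3431, 0.4419]
eef_rot: [3.105, 0.479, -0.001]
ft_force: [1.2, -0.1, 0.2]
opening: 0.095
grasp_force: 0.0
t: 3.3
ee_pos: [0.4326, 0.3408, 0.2397]
eef_rot: [3.132, -0.204, -0.006]
ft_force: [-0.6, 0.6, -0.7]
opening: 0.0949
grasp_force: 0.0
```

View pics/w1.png

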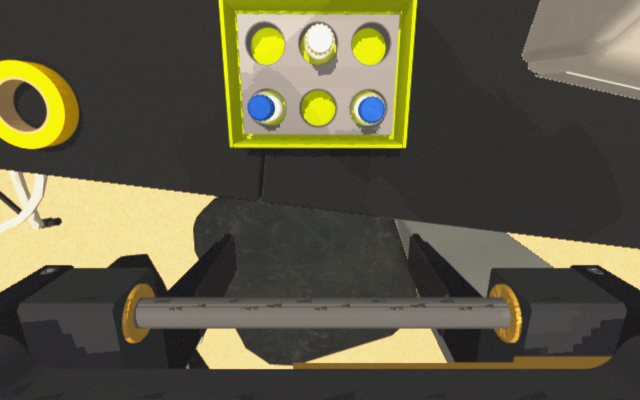

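The wrist view shows the caddy's rear rim from (230,147) to (408,149), square to the gripper and centred on it. I'll compute where that is.

Run:
```python
from h import *
a=w('w1',230,148,.043);b=w('w1',408,149.5,.043);d=a-b
yaw=np.arctan2(-d[0],d[1]);u=np.array([np.cos(yaw),np.sin(yaw)]);m=(a+b)[:2]/2
print(a,b,np.linalg.norm(d),'yaw',yaw,'rear mid',m,'origin',m+.0575*u)
s=telemetry.observe();e=s['ee_pos'][:2];print('tcp',s['ee_pos'],s['eef_rot'],'face rel tcp along/lat',(m-e)@u,(m-e)@[-u[1],u[0]])
R=cv2.Rodrigues(s['eef_rot'])[0];print(R)
```

```text
[0.48284325 0.41236205 0.043     ] [0.46181781 0.26275953 0.043     ] 0.1510727741400938 yaw -0.13962751226347012 rear mid [0.47233053 0.33756079] origin [0.52927093 0.32955827]
tcp [0.43355797 0.34139647 0.24251071] [ 3.13471301e+00 -2.03836679e-01 -3.62123283e-04] face rel tcp along/lat 0.03892904686475236 0.0015977939510234806
[[ 9.91578916e-01 -1.29503635e-01 -2.46893898e-04]
 [-1.29503695e-01 -9.91578909e-01 -2.43797981e-04]
 [-2.13242057e-04  2.73718610e-04 -9.99999940e-01]]
```

```bash
python3 -m jog '[{"x":0,"y":0,"z":0.06,"ax":0,"ay":0,"az":0},{"x":0,"y":0,"z":0.06,"ax":0,"ay":0,"az":0},{"x":0,"y":0,"z":0.06,"ax":0,"ay":0,"az":0},{"x":0,"y":0,"z":0.06,"ax":0,"ay":0,"az":0},{"x":0,"y":0,"z":0.035,"ax":0,"ay":0,"az":0},{"x":0,"y":0,"z":0.02,"ax":0,"ay":0,"az":0},{"x":0.015,"y":0,"z":0,"ax":0,"ay":0,"az":0},{"x":0.015,"y":0,"z":0,"ax":0,"ay":0,"az":0}]'; python3 -m jog '[{"x":0.004,"y":0,"z":0,"ax":0,"ay":0,"az":0},{"x":0.004,"y":0,"z":0,"ax":0,"ay":0,"az":0},{"x":0.004,"y":0,"z":0,"ax":0,"ay":0,"az":0},{"x":0.004,"y":0,"z":0,"ax":0,"ay":0,"az":0},{"x":0.004,"y":0,"z":0,"ax":0,"ay":0,"az":0},{"x":0.004,"y":0,"z":0,"ax":0,"ay":0,"az":0},{"x":0.004,"y":0,"z":0,"ax":0,"ay":0,"az":0},{"x":0.004,"y":0,"z":0,"ax":0,"ay":0,"az":0}]'
```

```text
t: 4.2
ee_pos: [0.4494, 0.3397, 0.0959]
eef_rot: [-3.134, 0.203, -0.003]
ft_force: [-1.1, -0.1, 0.1]
opening: 0.0948
grasp_force: 0.0
t: 5.0
ee_pos: [0.4635, 0.3371, 0.0946]
eef_rot: [3.134, -0.204, -0.003]
ft_force: [-5.7, 2.0, 3.0]
opening: 0.0945
grasp_force: 2.9
```

```bash
python3 -m jog '[{"x":0.006,"y":0,"z":0,"ax":0,"ay":0,"az":0},{"x":0.008,"y":-0.001,"z":0,"ax":0,"ay":0,"az":0},{"x":0.008,"y":-0.001,"z":0,"ax":0,"ay":0,"az":0},{"x":0.008,"y":-0.001,"z":0,"ax":0,"ay":0,"az":0},{"x":0.008,"y":-0.001,"z":0,"ax":0,"ay":0,"az":0},{"x":0.008,"y":-0.001,"z":0,"ax":0,"ay":0,"az":0},{"x":0.008,"y":-0.001,"z":0,"ax":0,"ay":0,"az":0},{"x":0.006,"y":-0.001,"z":0,"ax":0,"ay":0,"az":0}]'
python3 - <<'E'
from h import *
s=telemetry.observe();print(s['ee_pos'],s['ft_force'])
j=shot('scene','s2')['image'][165:255,225:345];i=shot('top','t2')['image'][120:230,235:325]
i=cv2.resize(i,None,fx=4,fy=4,interpolation=2);j=cv2.resize(j,None,fx=6.6,fy=6.6,interpolation=2)
cv2.imwrite('pics/c3.png',j[:,:,::-1]);cv2.imwrite('pics/c4.png',i[:,:,::-1])
E
```

```text
t: 5.8
ee_pos: [0.4936, 0.3367, 0.0946]
eef_rot: [3.134, -0.204, -0.004]
ft_force: [-6.7, 0.1, 3.8]
opening: 0.0951
grasp_force: 3.2
[0.49355978 0.33669251 0.09462861] [-6.73223832  0.10376694  3.77809631]
```

View pics/c3.png

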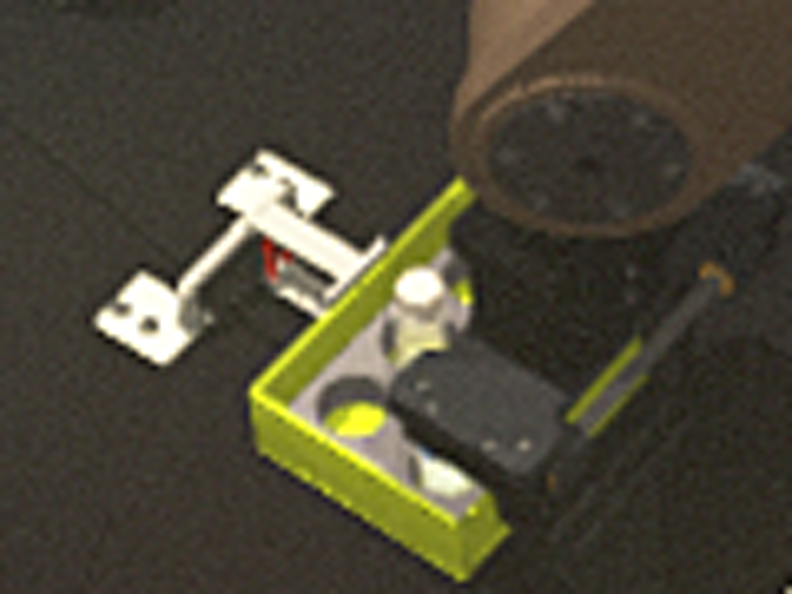

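The caddy is flat, its vials are standing, and the hook nose at about (255,205) has reached the bar. I'll check the lateral offset and yaw.

Run:
```python
from h import *
S=lambda u,v,z:w('s2',225+(u+.5)/6.6-.5,165+(v+.5)/6.6-.5,z)[:2]
a=S(252,392,.043);b=S(463,182,.043);d=a-b;yaw=np.arctan2(-d[0],d[1]);print('front yaw',yaw)
for yw in(yaw,-.13):
    u=np.array([np.cos(yw),np.sin(yw)]);v=np.array([-u[1],u[0]])
    o=a-.0575*u-.075*v; seat=o+.072*u; bm=np.array([.6865,.321]); print(o,'seat->bar',(bm-seat)@u,(bm-seat)@v)
e=telemetry.observe()['ee_pos'][:2];u=np.array([.9916,-.1296]);print('by tcp',(bm-e)@u-.1395)
print('bar ends',S(182,287,.032),S(258,213,.032),'nose top front edge L,R',S(250,212,.05),S(268,192,.05), 'posts plates', S(147,318,.006),S(274,188,.006))
```

```text
front yaw -0.13098274828131207
[0.56123051 0.32883001] seat->bar 0.05321910356740864 0.008598326924690985
[0.56129623 0.32876439] seat->bar 0.053153814746466146 0.008531808167932777
by tcp 0.05340271550393788
bar ends [0.6918772  0.35720801] [0.68584759 0.30554969] nose top front edge L,R [0.6797553  0.31816005] [0.67912181 0.30462656] posts plates [0.70953318 0.36440161] [0.70138579 0.27290538]
```

View pics/c4.png

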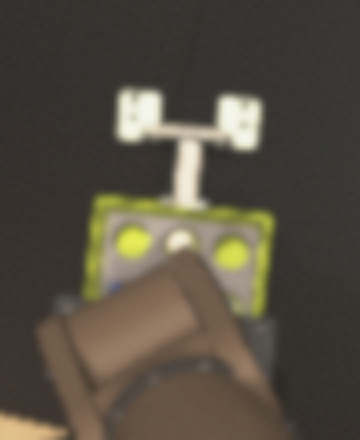

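```bash
python3 -m jog '[{"x":0.006,"y":-0.001,"z":0,"ax":0,"ay":0,"az":0},{"x":0.006,"y":-0.001,"z":0,"ax":0,"ay":0,"az":0},{"x":0.006,"y":-0.001,"z":0,"ax":0,"ay":0,"az":0},{"x":0.006,"y":-0.001,"z":0,"ax":0,"ay":0,"az":0},{"x":0.006,"y":0,"z":0,"ax":0,"ay":0,"az":0},{"x":0.006,"y":0,"z":0,"ax":0,"ay":0,"az":0},{"x":0.006,"y":0,"z":0,"ax":0,"ay":0,"az":0},{"x":0.006,"y":0,"z":0,"ax":0,"ay":0,"az":0}]'; python3 -m jog '[{"x":0.005,"y":0,"z":0,"ax":0,"ay":0,"az":0},{"x":0.005,"y":0,"z":0,"ax":0,"ay":0,"az":0},{"x":0.005,"y":0,"z":0,"ax":0,"ay":0,"az":0},{"x":0.005,"y":0,"z":0,"ax":0,"ay":0,"az":0},{"x":0.005,"y":0,"z":0,"ax":0,"ay":0,"az":0},{"x":0.005,"y":0,"z":0,"ax":0,"ay":0,"az":0},{"x":0.005,"y":0,"z":0,"ax":0,"ay":0,"az":0},{"x":0.005,"y":0,"z":0,"ax":0,"ay":0,"az":0}]'
python3 - <<'E'
from h import *
s=telemetry.observe();e=s['ee_pos'][:2];u=np.array([.9916,-.1296]);print('left by tcp',(np.array([.6865,.321])-e)@u-.1395,s['ft_force'],s['wrist_torque'])
E
```

```text
t: 6.7
ee_pos: [0.5168, 0.3357, 0.0946]
eef_rot: [3.134, -0.203, -0.006]
ft_force: [-11.8, 2.6, 6.1]
opening: 0.0951
grasp_force: 5.9
t: 7.5
ee_pos: [0.5367, 0.3332, 0.0946]
eef_rot: [3.134, -0.203, -0.005]
ft_force: [-10.0, 1.4, 5.1]
opening: 0.0953
grasp_force: 4.6
left by tcp 0.010583876121775554 [-10.0219857    1.35200374   5.07266655] [0.21159339 1.52898876 0.0122613 ]
```

```bash
python3 -m jog '[{"x":0.002,"y":0,"z":0,"ax":0,"ay":0,"az":0},{"x":0.002,"y":0,"z":0,"ax":0,"ay":0,"az":0},{"x":0.002,"y":0,"z":0,"ax":0,"ay":0,"az":0},{"x":0.002,"y":0,"z":0,"ax":0,"ay":0,"az":0},{"x":0.002,"y":0,"z":0,"ax":0,"ay":0,"az":0},{"x":0.002,"y":0,"z":0,"ax":0,"ay":0,"az":0},{"x":0.002,"y":0,"z":0,"ax":0,"ay":0,"az":0},{"x":0.002,"y":0,"z":0,"ax":0,"ay":0,"az":0}]';  python3 - <<'E'
from h import *
s=telemetry.observe();e=s['ee_pos'][:2];u=np.array([.9916,-.1296]);print('left by tcp',(np.array([.6865,.321])-e)@u-.1395,s['ft_force'])
j=shot('scene','s3')['image'][165:240,225:325]
cv2.imwrite('pics/c5.png',cv2.resize(j,None,fx=8,fy=8,interpolation=2)[:,:,::-1])
E
```

```text
t: 8.3
ee_pos: [0.5463, 0.332, 0.0946]
eef_rot: [3.135, -0.204, 0.0]
ft_force: [-2.0, 1.9, -1.0]
opening: 0.0947
grasp_force: 1.4
left by tcp 0.0009566153511028352 [-2.04368335  1.94193092 -1.02568204]
```

View pics/c5.png

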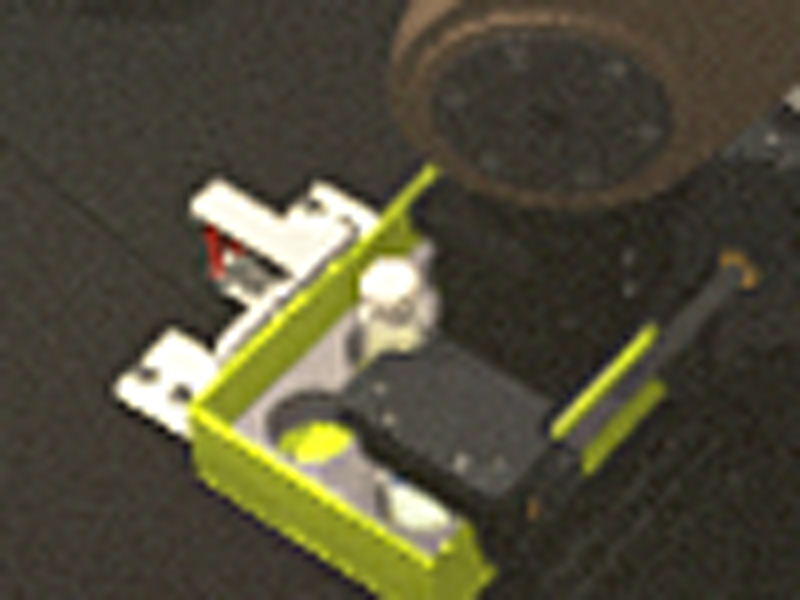

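The gate at (212,250) stands upright again beyond the bar, and the push force has dropped from 10 to 2 N. I'll check the seat distance from the rim corner at (192,407).

Run:
```python
from h import *
S=lambda u,v,z:w('s3',225+(u+.5)/8-.5,165+(v+.5)/8-.5,z)[:2]
a=S(192,407,.043);b=S(435,168,.043);d=a-b;print('yaw',np.arctan2(-d[0],d[1]))
u=np.array([.9916,-.1296]);v=np.array([.1296,.9916]);o=a-.0575*u-.075*v;bm=np.array([.6865,.321])-o-.072*u;print(o,bm@u,bm@v)
```

```text
yaw -0.11472952869007831
[0.61312791 0.32356045] 0.0010827920084778098 0.0069700844746040744
```

```bash
python3 -m jog '[{"x":-0.01,"y":0,"z":0,"ax":0,"ay":0,"az":0},{"x":-0.03,"y":0,"z":0,"ax":0,"ay":0,"az":0},{"x":-0.04,"y":0,"z":0,"ax":0,"ay":0,"az":0},{"x":-0.06,"y":0,"z":0,"ax":0,"ay":0,"az":0},{"x":-0.06,"y":0,"z":-0.02,"ax":0,"ay":0,"az":0},{"x":-0.04,"y":0,"z":-0.06,"ax":0,"ay":0,"az":0},{"x":0,"y":0,"z":-0.08,"ax":0,"ay":0,"az":0},{"x":0,"y":0,"z":-0.08,"ax":0,"ay":0,"az":0}]'; python3 -m jog '[{"x":0,"y":0,"z":-0.08,"ax":0,"ay":0,"az":0},{"x":0,"y":0,"z":-0.04,"ax":0,"ay":0,"az":0},{"x":0,"y":0,"z":0,"ax":0,"ay":0,"az":0},{"x":0,"y":0,"z":0,"ax":0,"ay":0,"az":0},{"x":0,"y":0,"z":0,"ax":0,"ay":0,"az":0},{"x":0,"y":0,"z":0,"ax":0,"ay":0,"az":0},{"x":0,"y":0,"z":0,"ax":0,"ay":0,"az":0},{"x":0,"y":0,"z":0,"ax":0,"ay":0,"az":0}]'
python3 - <<'E'
from h import *
i=shot('wrist','w4')['image'];j=shot('scene','s4')['image'][160:260,220:350]
i=cv2.resize(i,(480,300));j=cv2.resize(j,(480,370),interpolation=2)[:300]
i=np.hstack([cv2.resize(i,(400,250)),cv2.resize(j,(400,250))]);cv2.imwrite('pics/c6.png',i[:,:,::-1])
E
```

```text
t: 9.15
ee_pos: [0.4266, 0.3479, 0.2162]
eef_rot: [-3.135, 0.202, -0.001]
ft_force: [0.2, -0.2, -0.1]
opening: 0.0955
grasp_force: 0.0
t: 9.95
ee_pos: [0.4271, 0.3476, 0.2741]
eef_rot: [3.134, -0.204, -0.001]
ft_force: [-0.4, -0.4, -0.9]
opening: 0.0953
grasp_force: 0.0
```

View pics/c6.png

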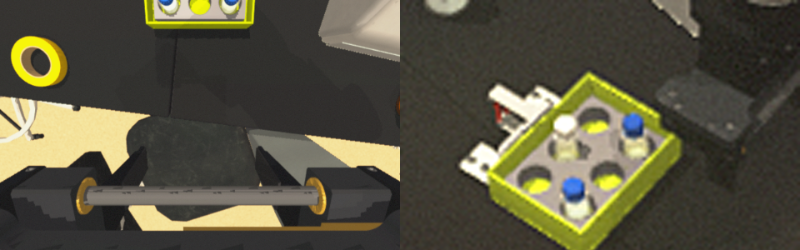

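The caddy is flat with all three vials standing, the gate at (498,112) is shut with the bar inside the hook, and the gripper is clear. I'm handing the job in.

```bash
python3 -c "
from cell import r
print(r.finish_job())"
```

```text
the job is handed in; nothing more can be done
None
```

The job is handed in: the hook is on the anchor bar about 1 mm from its seat with the red gate shut, the caddy flat, its three vials standing, the arm clear and no sign of contact with the bottles or tape (about 10 s in all, highest reading about 13 N).

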